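# Pull the fringe gauge out to its clip and hold it there

### The job

Set the fringe gauge on the rug-repair bench ready for trimming: first twist its winged zero knob clockwise to the stop and let go so that it springs back, then push the round lock button all the way down and pull the spring-loaded telescoping arm out by its upright wooden post until its pointer stands over the middle of the clip on the scale. Finish still holding the post there, steady: the arm springs back if you let go. Do not shift the clip, and leave the other things on the bench where they are.

Things in the scene. Friction and masses are not known exactly. Their poses are not given: they have to be found in the camera images.
- gauge: The fringe gauge, fixed to the bench: dark base board 450 x 110 x 12 mm, grey housing 220 x 44 mm, 48 mm high. Origin at bench level; z up; x = the way the arm pulls out (about the robot's left); y about towards the robot. On its line y = 0: zero knob at x = -130 mm, lock button -20, housing's end +50, post +100 (arm in), board's end +275. Scale strip at y = -52, x 75 to 265, a line each 10 mm
- boom: Telescoping arm, fully in at the start, slides out along x up to 155 mm once the lock button is down; a spring pulls it in with 4.5 N (in) to 7 N (out). Aluminium bar, top 38 mm high; near its end a wooden post, 20 mm along x, 26 mm along y, 39 to 95 mm high; the housing's end is 40 mm behind the post's face at the start. Origin and axes: the gauge's, shifted by how far the arm is out
- post_top (a point): Middle of the top face of the wooden post, 95 mm above the bench; moves with the arm; axes as the gauge's
- pointer (a point): On the arm's pointer, a steel finger 4 mm wide and 40 mm long sticking out sideways from the foot of the post over the scale strip, 28 mm above the bench: level with the post's middle along x, 52 mm to its side. Moves with the arm; axes as the gauge's
- clip_mark (a point): Middle of the top (20 mm high) of the small brass clip, 10 mm along and 42 mm across the scale strip it straddles, 60 to 135 mm beyond the pointer's starting place. It stays by friction (4 N); the pointer passes over it. Axes as the gauge's: the arm must come out by the pointer-to-clip distance along x
- zero_knob (a joint): Turn of the zero knob in rad: 0 at rest, grows clockwise seen from above, stop at 1.05 (60 degrees). A spring of 0.03 N m at rest to 0.14 N m at the stop turns it back when let go
- knob_grip (a point): On the zero knob's vertical axis at gripping height, 78 mm above the bench. The knob is a dark steel wing 44 mm long and 12 mm thick, from 56 to 89 mm high, on a disc of radius 20 mm. This frame turns with it: x is the wing's long direction (along the gauge's x at rest), z up; grip it across y
- lock_button (a joint): Travel of the lock button in m: 0 up, 0.008 fully down. It has no spring: it moves at about 2.5 N and stays where pushed; the arm is freed at about 5 mm and more
- button_top (a point): Centre of the top face of the lock button, a round steel button of radius 12 mm on the housing, top 62 mm above the bench when up, 54 mm when down; a collar of radius 20 mm round it is 52 mm high
- brush: Bystander: wooden brush lying on its back, 170 x 45 mm, 36 mm high; origin under its middle
- awl: Bystander: awl with wooden handle, 190 mm long, lying; origin under its middle
- cone_a: Bystander: blue thread spool, standing, radius 30 mm, 78 mm high; origin under its middle
- cone_b: Bystander: grey thread spool, standing, radius 30 mm, 78 mm high; origin under its middle
- jar: Bystander: glass jar with steel cap, radius 30 mm, 85 mm high; origin under its middle
- weight: Bystander: brass weight with a knob on top, radius 26 mm, 58 mm high; origin under its middle
- beater: Bystander: dark wooden block 120 x 50 x 22 mm; origin under its middle

How it is judged:
By the outcome, as a careful person would: the job done as asked, in the order asked, and still so for the second after the job is handed in, while the arm keeps its last pose, push and grip.
It also fails if it takes over 61 s, if anything falls off the work surface, if the arm or the gripper's body presses on something with over 40 N, if the wrist force passes 120 N, or if a joint passes its speed limit or range.

### The arm

A 7-joint arm with a two-finger parallel gripper is mounted at the origin on the work surface. World frame = base frame: x ahead of the robot, y to its left, z up, the work surface at z = 0. Lengths are in m, angles in degrees, forces in N, time in s.
With the tool pointing down it reaches from about 0.425 to 1.025 m from the base axis. Payload 3.6 kg.
Tool frame: the origin (TCP) lies at the very end of the fingers, on their centre line; the grasp point (between the pads) lies 19 mm behind it; z points along the fingers, y is the line along which they close (so a half turn about z gives the same grasp; the last joint's range is limited). The gripper opens to 85 mm and grips with 20 to 120 N. Pads are 22 mm wide; open, the fingers measure 114 mm over their backs; the gripper's body (76 mm by 85 mm) begins 54 mm behind the grasp point. The pads swing forward as they close: fully open they stand 13 mm farther back than shut.
Start: joints at [-79.211, 33.873, 2.773, 92.16, -1.908, 54.013, -1.931], TCP at [0.202, 0.696, 0.231] pointing down, gripper open.
Joint ranges: [-153.93, 153.93], [-27.13, 128.08], [-72.61, 78.16], [10.71, 143.7], [-87.88, 267.88], [4.46, 118.87], [-176.78, 176.78]. Speed limits (degrees/s): [147.25, 147.25, 180, 180, 180, 180, 180].

### API

Orientations are given as a 3x3 rotation matrix whose columns are the frame's x, y, z axes.
In Python, from rig import bot, viewer gives the robot as it stands.
- The arm moves only by the shell command python3 -m handwheel 'ROWS' [OPENING] [FORCE]. ROWS is JSON, a list of rows, each a list of 2 entries, a list of its own where there are three numbers: the shift along the tool's x, y, z in units of 50 mm (1.0 is 50 mm), then the turn, a rotation vector about the tool's x, y, z in units of 6 degrees (1.0 is 6 degrees). In form: [[[x, y, z], [rx, ry, rz]], ...]. A call has 1 to 10 rows; each row is the pose to reach, as a shift and turn from the pose commanded when the call began, along the tool's axes at that moment; what a row does not reach only later rows make up. A row lasts 1/10 s, in which the tool goes at most 50 mm and 8.59 degrees, less where a joint would pass 70% of its speed; a pose out of reach is approached as far as the arm can. A call with a gripper value outside its range is refused whole. OPENING is the finger opening in mm, from 0 to 85.4, set as the call begins (- or left out, the last holds). The fingers move at their own pace and stop on an object; FORCE is the grip in N (left out, the last holds). Time passes only in rows, so rows that repeat a pose let the fingers close. It gives the time, the measured TCP pose, the force, the opening and the grip force at its end, in the units of the state.
- bot.read_state(): the state, without advancing time (a new reading comes with each control period).
- viewer.get_image(name): name is "side" or "top" or "wrist"; returns a dict with "frame" (400x640x3 uint8, blue, green, red), "intrinsics" (3x3 intrinsics, pixels), "T" (4x4, takes a point from camera to world coordinates). Camera axes: x right, y down, z forward; pixel columns grow to the right and rows downward; lengths in m; the calibration is good to about 2 mm. The wrist camera is an equidistant fisheye: a pixel r from the principal point sees the ray r / f radians off the axis. A picture is of the moment at which its call begins. There is no depth.
- bot.close_job(): hands the job in; it is judged then, once.
The state is a dict: "t": time; "joint_pos": joint angles; "joint_velocities": joint speeds; "joint_efforts": joint torques, N m; "eef_pos": TCP position; "eef_rot": TCP orientation; "contact_force": force on the tool from outside, world axes, zero at the start; "ft_torque": the same for the moment, N m; "finger_gap": finger opening in m; "grasp_force": force on a finger pad.
Only numpy, scipy, OpenCV 4.12 (cv2) and the standard library are available. Lean on these libraries where they do the work, as an engineer would, in place of code of your own. Each camera call takes 0.05 s, during which the arm holds its last target. There are 200 camera calls.

## Working session

There is one attempt and no reset: what is moved stays moved. The work goes in short steps, Python scripts to look and compute and a shell command to move; the robot and the scene stay as the last step left them, time stands still between calls to the robot, and variables do not carry over. Pictures are saved under pics/ and viewed, at most 12 in all, crops included, and the job is handed in when it is done.

```bash
mkdir -p pics; ls; python3 - <<'E'
from rig import bot, viewer
import cv2, numpy as np
s=bot.read_state(); print(s['t'],s['eef_pos'],s['eef_rot'],s['finger_gap'])
for n in ('top','side'):
    d=viewer.get_image(n); cv2.imwrite(f'pics/{n}0.png',d['frame']); np.savez(f'{n}0.npz',**d); print(n,d['intrinsics'],d['T'])
E
```

```text
pics
0.0 [0.20135854 0.69559625 0.23010876] [[-9.60575534e-01  2.78018629e-01 -5.34525634e-04]
 [ 2.78019122e-01  9.60572937e-01 -2.23619944e-03]
 [-1.08254243e-04 -2.29664681e-03 -9.99997357e-01]] 0.08516454302381875
top [[412.99492936   0.         313.52039833]
 [  0.         412.99492936 199.98816643]
 [  0.           0.           1.        ]] [[ 0.01084963 -0.98063562  0.19554044  0.36828925]
 [-0.99988672 -0.01267972 -0.00810979  0.00282397]
 [ 0.01043214 -0.1954303  -0.98066211  1.12826154]
 [ 0.          0.          0.          1.        ]]
side [[414.73560744   0.         326.4144445 ]
 [  0.         414.73560744 197.75322966]
 [  0.           0.           1.        ]] [[ 0.80015579 -0.34076399  0.49358952 -0.11487905]
 [-0.59943158 -0.42579101  0.67777858 -0.93370447]
 [-0.02079655 -0.8382016  -0.54496383  0.84096726]
 [ 0.          0.          0.          1.        ]]
```

View pics/top0.png

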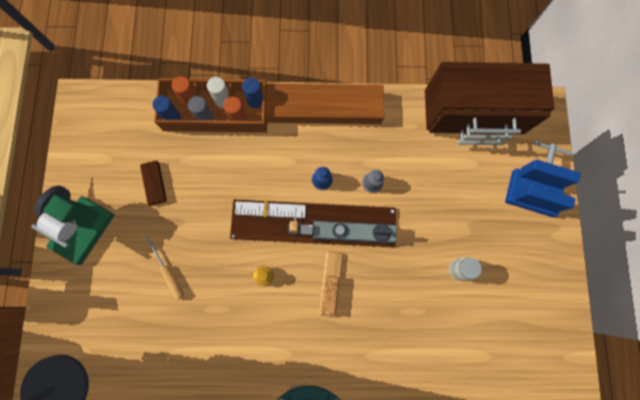

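View pics/side0.png

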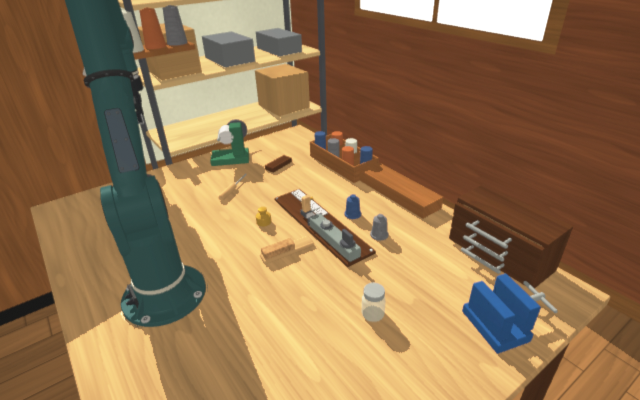

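The top view shows the board corners at about (232,200), (397,207), (396,245) and (231,239). The knob is near (382,232), button (340,230), post (294,227) and clip (265,209). The side view agrees with this.

```bash
cat > h.py <<'E'
import numpy as np, cv2
def ray(d,uv,fish=False):
    K,T=d['intrinsics'],d['T']; x=(uv[0]-K[0,2])/K[0,0]; y=(uv[1]-K[1,2])/K[1,1]
    if fish:
        r=np.hypot(x,y); k=np.sin(r)/max(r,1e-9); v=np.array([x*k,y*k,np.cos(r)])
    else: v=np.array([x,y,1.])
    return T[:3,3],T[:3,:3]@v
def onz(d,uv,z,fish=False):
    o,v=ray(d,uv,fish); return o+v*(z-o[2])/v[2]
def pix(d,p,fish=False):
    T,K=d['T'],d['intrinsics']; c=T[:3,:3].T@(np.asarray(p)-T[:3,3])
    if fish:
        rr=np.hypot(c[0],c[1]); th=np.arctan2(rr,c[2]); x,y=c[:2]/rr*th
    else: x,y=c[:2]/c[2]
    return np.array([x*K[0,0]+K[0,2],y*K[1,1]+K[1,2]])
E
python3 - <<'E'
from h import *
d=dict(np.load('top0.npz')); f=d['frame']
hsv=cv2.cvtColor(f,cv2.COLOR_BGR2HSV)
m=np.zeros(f.shape[:2],np.uint8); r=f[190:255,220:405]; 
wood=(hsv[...,2]>140)&(hsv[...,1]>60)
m[190:255,220:405]=((hsv[...,2]<110)*255).astype(np.uint8)[190:255,220:405]
m=cv2.morphologyEx(m,cv2.MORPH_CLOSE,np.ones((13,13)));m=cv2.morphologyEx(m,cv2.MORPH_OPEN,np.ones((13,13)))
c=max(cv2.findContours(m,0,2)[0],key=cv2.contourArea)
pts=np.array([onz(d,p[0],.012)[:2] for p in c],np.float32)
R=cv2.minAreaRect(pts*1000);print('rect',R)
for n,uv,z in [('knob',(382,232),.089),('button',(340,230),.062),('post',(294,226),.095),('clip',(265.5,209),.02)]: print(n,onz(d,uv,z))
g=cv2.resize(f[190:255,220:405],None,fx=4.3,fy=4.3,interpolation=cv2.INTER_CUBIC); cv2.imwrite('pics/crop0.png',g)
E
```

```text
rect ((527.1409912109375, -8.576370239257812), (448.3016357421875, 107.36878967285156), 87.82173156738281)
knob [ 0.49513263 -0.18001067  0.089     ]
button [ 0.50232282 -0.07561775  0.062     ]
post [0.50689155 0.04271203 0.095     ]
clip [0.56257931 0.12405686 0.02      ]
```

View pics/crop0.png

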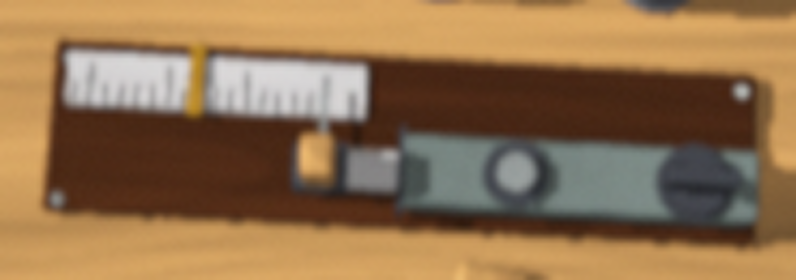

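The crop confirms the layout. The board fit measures 448x107 mm against a nominal 450x110. That puts the gauge origin near (0.503, -0.057), yaw 87.8°, with the clip about 84 mm past the pointer. Moving there now.

```bash
python3 -m handwheel '[[[-6.4,-4.3,-1],[0,0,6.7]],[[-6.4,-4.3,-1],[0,0,6.7]],[[-6.4,-4.3,-1],[0,0,6.7]],[[-6.4,-4.3,-1],[0,0,6.7]],[[-6.4,-4.3,-1],[0,0,6.7]],[[-6.4,-4.3,-1],[0,0,6.7]],[[-6.4,-4.3,-1],[0,0,6.7]],[[-6.4,-4.3,-1],[0,0,6.7]],[[-6.4,-4.3,-1],[0,0,6.7]],[[-6.4,-4.3,-1],[0,0,6.7]]]' 60 40; cat > rel.py <<'E'
import sys,numpy as np
from rig import bot
from scipy.spatial.transform import Rotation as Ro
s=bot.read_state(); R=np.array(s['eef_rot']); p=np.array(s['eef_pos'])
t=np.array([float(a) for a in sys.argv[1:4]]); yaw=float(sys.argv[4])  # yaw of tool y in world, tool down
y=np.array([np.cos(np.radians(yaw)),np.sin(np.radians(yaw)),0]); z=np.array([0,0,-1.]); G=np.c_[np.cross(y,z),y,z]
print(p,'shift',(R.T@(t-p)/.05).round(2),'turn',(Ro.from_matrix(R.T@G).as_rotvec(degrees=True)/6).round(2),s['contact_force'],s['t'])
E
python3 rel.py .498 -.187 .20 -2.2
```

```text
t: 1.1
eef_pos: [0.4498, 0.3998, 0.2812]
eef_rot: [[-0.552, 0.834, -0.0], [0.834, 0.552, -0.0], [0.0, -0.0, -1.0]]
contact_force: [0.1, 1.2, 1.1]
finger_gap: 0.0601
grasp_force: 0.0
[0.44976135 0.3997946  0.28119706] shift [-10.32  -5.67   1.62] turn [-0.   -0.    5.95] [0.08470737 1.21837753 1.12308625] 1.1
```

```bash
python3 -m handwheel '[[[-10.3,-5.7,1.6],[0,0,6]],[[-10.3,-5.7,1.6],[0,0,6]],[[-10.3,-5.7,1.6],[0,0,6]],[[-10.3,-5.7,1.6],[0,0,6]],[[-10.3,-5.7,1.6],[0,0,6]],[[-10.3,-5.7,1.6],[0,0,6]],[[-10.3,-5.7,1.6],[0,0,6]],[[-10.3,-5.7,1.6],[0,0,6]],[[-10.3,-5.7,1.6],[0,0,6]],[[-10.3,-5.7,1.6],[0,0,6]]]' 
python3 -m handwheel '[[[0,0,0],[0,0,0]],[[0,0,0],[0,0,0]]]' >/dev/null; python3 rel.py .498 -.187 .20 -2.2
```

```text
t: 2.1
eef_pos: [0.4902, -0.0921, 0.2133]
eef_rot: [[0.036, 0.999, -0.0], [0.999, -0.036, 0.001], [0.001, -0.0, -1.0]]
contact_force: [0.8, -0.0, 0.2]
finger_gap: 0.0596
grasp_force: 0.0
[ 0.48978267 -0.09248295  0.21342778] shift [-1.88  0.24  0.27] turn [-0.01 -0.01 -0.03] [-0.16068567  0.32918791 -0.3880237 ] 2.3
```

Currently over the button. I'll take a wrist picture here.

```bash
python3 - <<'E'
from rig import viewer
from h import *
d=viewer.get_image('wrist'); np.savez('w1.npz',**d); cv2.imwrite('pics/w1.png',d['frame'])
print(d['intrinsics'],d['T'])
x=np.array([.038,.999,0]);y=np.array([-.999,.038,0]);o=np.array([.503,-.0575,0])
for n,a in dict(knob=(-130,0,89),btn=(-20,0,62),post=(100,0,95),clip=(184,-52,20)).items(): print(n,pix(d,o+(a[0]*x+a[1]*y+a[2]*np.array([0,0,1]))/1000,True))
E
```

```text
[[309.70691629   0.         326.67553703]
 [  0.         309.70691629 198.21807467]
 [  0.           0.           1.        ]] [[ 9.99073514e-01 -4.11457745e-02 -1.26150474e-02  4.91590568e-01]
 [-4.30359214e-02 -9.56229172e-01 -2.89436833e-01 -1.87658714e-02]
 [-1.53773691e-04  2.89711574e-01 -9.57113985e-01  3.54477397e-01]
 [ 0.00000000e+00  0.00000000e+00  0.00000000e+00  1.00000000e+00]]
knob [340.39480126 282.01358369]
btn [340.40899876 168.04279836]
post [341.99918388  34.93978179]
clip [385.29150736 -17.91543404]
```

View pics/w1.png

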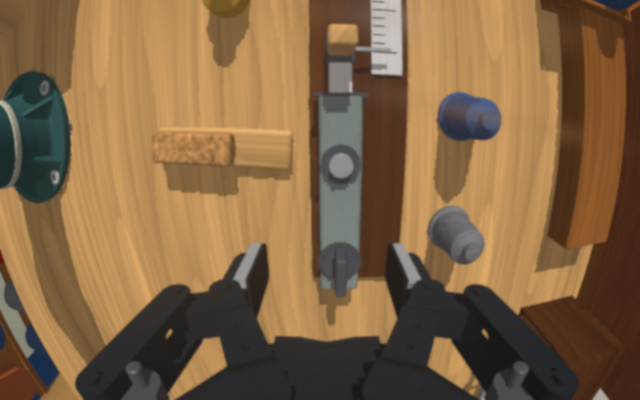

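The wrist view shows the button top at (341,165), predicted (340,168). The post top is at about (342,33), the knob disc at (340,262), and the wing lies along the gauge axis at column 340. I'll check these by ray.

```bash
python3 - <<'E'
from h import *
d=dict(np.load('w1.npz'))
for n,uv,z in [('btn',(341,165),.062),('disc',(340,262),.056),('wing far end',(340,248),.089),('wing near end',(340,295),.089),('post',(342.5,32),.095)]: print(n,onz(d,uv,z,True).round(4))
g=d['frame'][225:305,300:380]; cv2.imwrite('pics/wk.png',cv2.resize(g,None,fx=6,fy=6,interpolation=2))
E
```

```text
btn [ 0.5029 -0.0745  0.062 ]
disc [ 0.4991 -0.1823  0.056 ]
wing far end [ 0.4986 -0.149   0.089 ]
wing near end [ 0.4973 -0.2034  0.089 ]
post [0.5073 0.045  0.095 ]
```

View pics/wk.png

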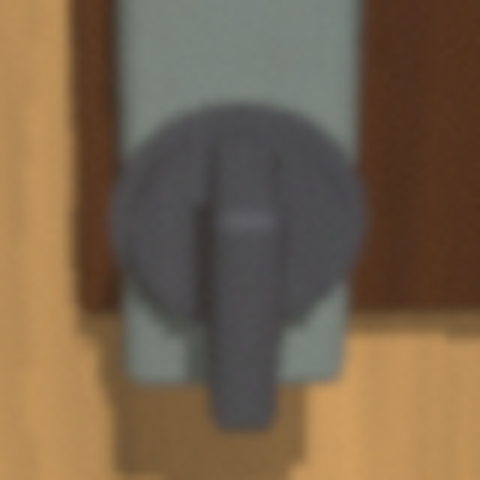

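Wing top face centre is at about (0.498, -0.185), length 41 mm against 44, so it agrees. Going above it, then down.

```bash
python3 -m handwheel '[[[-1.85,0.23,0.5],[0,0,0]],[[-1.85,0.23,0.5],[0,0,0]],[[-1.85,0.23,1.2],[0,0,0]],[[-1.85,0.23,1.8],[0,0,0]],[[-1.85,0.23,2.3],[0,0,0]],[[-1.85,0.23,2.3],[0,0,0]],[[-1.85,0.23,2.3],[0,0,0]]]' 40
python3 rel.py .498 -.185 .061 -2.2; python3 - <<'E'
from rig import viewer
from h import *
d=viewer.get_image('wrist'); np.savez('w2.npz',**d); g=d['frame'][200:400,220:460];cv2.imwrite('pics/w2.png',cv2.resize(g,None,fx=3,fy=3))
print(pix(d,[.498,-.185,.089],True)-[220,200])
E
```

```text
t: 3.05
eef_pos: [0.4982, -0.1834, 0.099]
eef_rot: [[0.037, 0.999, -0.001], [0.999, -0.037, 0.001], [0.001, -0.001, -1.0]]
contact_force: [0.9, 0.1, -0.2]
finger_gap: 0.0402
grasp_force: 0.0
[ 0.49818055 -0.18340744  0.09895568] shift [-0.03 -0.    0.76] turn [-0.01 -0.01  0.01] [ 0.87152953  0.06314134 -0.16424462] 3.05
[109.00411743  50.50044388]
```

View pics/w2.png

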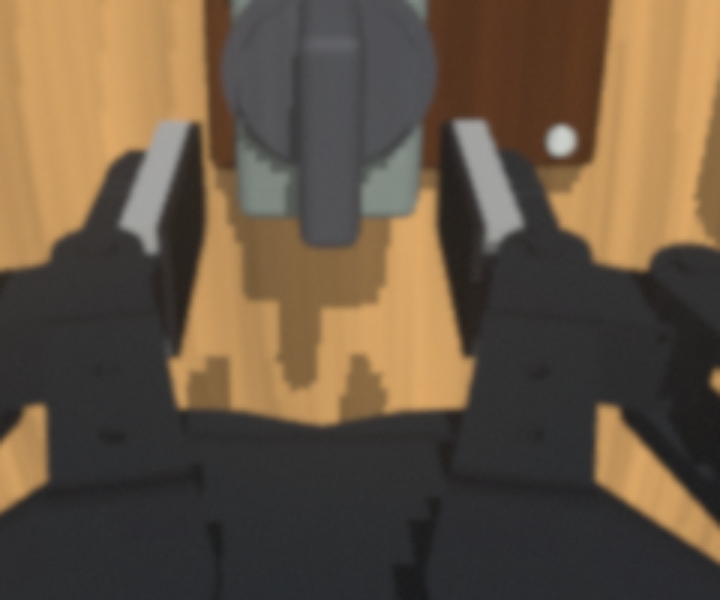

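The wing is centred between the pads: crop columns 300–360, with the pads at 200 and 445. Descending and gripping.

```bash
python3 -m handwheel '[[[0,0.02,0.4],[0,0,0]],[[0,0.02,0.7],[0,0,0]],[[0,0.02,0.76],[0,0,0]],[[0,0.02,0.76],[0,0,0]],[[0,0.02,0.76],[0,0,0]]]' 40
python3 -m handwheel '[[[0,0,0],[0,0,0]],[[0,0,0],[0,0,0]],[[0,0,0],[0,0,0]],[[0,0,0],[0,0,0]],[[0,0,0],[0,0,0]],[[0,0,0],[0,0,0]]]' 0 40
```

```text
t: 3.6
eef_pos: [0.4994, -0.1859, 0.0622]
eef_rot: [[0.04, 0.999, 0.002], [0.999, -0.04, -0.001], [-0.001, 0.002, -1.0]]
contact_force: [-0.6, 0.5, -0.3]
finger_gap: 0.0402
grasp_force: 0.0
t: 4.2
eef_pos: [0.4997, -0.186, 0.0619]
eef_rot: [[0.041, 0.999, 0.002], [0.999, -0.041, -0.0], [-0.0, 0.002, -1.0]]
contact_force: [1.3, 1.3, 7.1]
finger_gap: 0.0113
grasp_force: 43.8
```

```bash
python3 -m handwheel '[[[0,0,0],[0,0,1]],[[0,0,0],[0,0,2]],[[0,0,0],[0,0,3]],[[0,0,0],[0,0,4]],[[0,0,0],[0,0,5]],[[0,0,0],[0,0,6]],[[0,0,0],[0,0,7]],[[0,0,0],[0,0,8]],[[0,0,0],[0,0,9]],[[0,0,0],[0,0,9.7]]]'
python3 -m handwheel '[[[0,0,0],[0,0,0.2]],[[0,0,0],[0,0,0.4]],[[0,0,0],[0,0,0.6]],[[0,0,0],[0,0,0.6]],[[0,0,0],[0,0,0.6]]]'; python3 -c "
from rig import bot;s=bot.read_state();print(s['ft_torque'],s['joint_pos'])"
```

```text
t: 5.2
eef_pos: [0.4996, -0.1859, 0.0619]
eef_rot: [[0.872, 0.49, 0.002], [0.49, -0.872, 0.0], [0.002, 0.001, -1.0]]
contact_force: [1.1, 0.7, 7.9]
finger_gap: 0.0109
grasp_force: 44.1
t: 5.7
eef_pos: [0.4996, -0.1859, 0.0619]
eef_rot: [[0.898, 0.44, 0.002], [0.44, -0.898, -0.0], [0.001, 0.001, -1.0]]
contact_force: [0.5, 0.2, 7.5]
finger_gap: 0.0113
grasp_force: 44.7
[ 0.15347878 -0.0667551   0.58155572] [ -7.76152321  40.42319857  33.2168596  124.21382575 -47.75537763
  28.70891744  -1.21238499]
```

```bash
python3 -m handwheel '[[[0,0,0],[0,0,0.3]],[[0,0,0],[0,0,0.3]],[[0,0,0],[0,0,0.3]]]'; python3 - <<'E'
from rig import bot,viewer
import cv2,numpy as np
s=bot.read_state();print(s['ft_torque'])
g=viewer.get_image('wrist')['frame'][200:400,220:460];cv2.imwrite('pics/w3.png',cv2.resize(g,None,fx=3,fy=3))
E
```

```text
t: 6.0
eef_pos: [0.4996, -0.1859, 0.0619]
eef_rot: [[0.91, 0.414, 0.001], [0.414, -0.91, -0.0], [0.001, 0.001, -1.0]]
contact_force: [0.4, 0.9, 7.0]
finger_gap: 0.0114
grasp_force: 50.2
[ 0.11554295 -0.07126031  0.98617329]
```

View pics/w3.png

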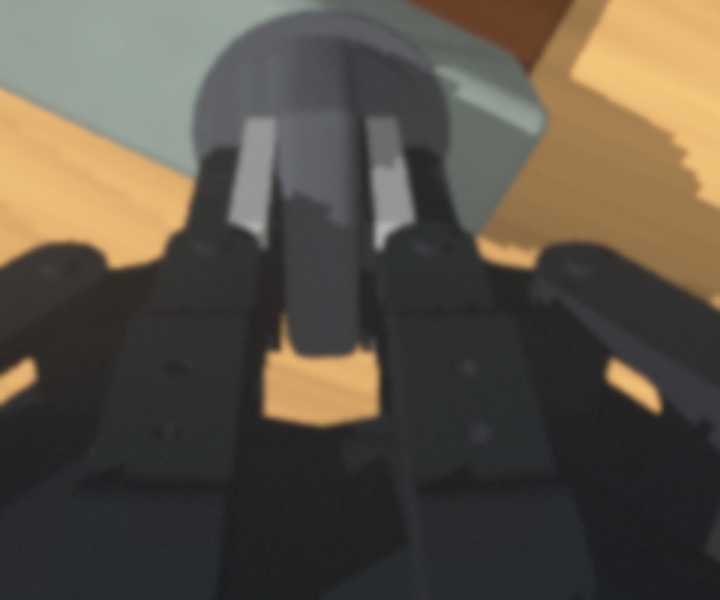

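The wing is aligned in the pads and the torque is climbing steeply (0.58 to 0.99 N m), so it is at the stop. Releasing and lifting.

```bash
python3 -m handwheel '[[[0,0,0],[0,0,0]],[[0,0,0],[0,0,0]],[[0,0,0],[0,0,0]],[[0,0,0],[0,0,0]],[[0,0,0],[0,0,0]],[[0,0,0],[0,0,0]],[[0,0,-0.3],[0,0,0]],[[0,0,-0.9],[0,0,0]],[[0,0,-1.5],[0,0,0]],[[0,0,-1.5],[0,0,0]]]' 75
python3 rel.py .5025 -.0745 .13 -2.2
```

```text
t: 7.05
eef_pos: [0.5002, -0.1872, 0.1389]
eef_rot: [[0.913, 0.407, 0.006], [0.407, -0.913, -0.002], [0.004, 0.004, -1.0]]
contact_force: [-0.4, -0.8, -0.3]
finger_gap: 0.0752
grasp_force: 0.0
[ 0.50022247 -0.18723165  0.138872  ] shift [ 0.96 -2.04  0.17] turn [ 6.000e-02 -1.000e-02 -1.063e+01] [-0.40886678 -0.83148037 -0.27691895] 7.05
```

```bash
python3 -m handwheel '[[[0.96,-2.04,-0.3],[0,0,-10.63]],[[0.96,-2.04,-0.3],[0,0,-10.63]],[[0.96,-2.04,-0.3],[0,0,-10.63]],[[0.96,-2.04,-0.3],[0,0,-10.63]],[[0.96,-2.04,-0.3],[0,0,-10.63]],[[0.96,-2.04,0],[0,0,-10.63]],[[0.96,-2.04,0.17],[0,0,-10.63]],[[0.96,-2.04,0.17],[0,0,-10.63]],[[0.96,-2.04,0.17],[0,0,-10.63]],[[0.96,-2.04,0.17],[0,0,-10.63]]]' 0 40
python3 rel.py .5025 -.0745 .066 -2.2; python3 - <<'E'
from rig import bot,viewer
from h import *
d=viewer.get_image('wrist');np.savez('w4.npz',**d);cv2.imwrite('pics/w4.png',d['frame'])
print(pix(d,[.503,-.0745,.062],True),pix(d,[.507,.045,.095],True))
d=viewer.get_image('top');f=d['frame'];np.savez('t4.npz',**d)
g=cv2.resize(f[195:250,225:400],None,fx=4,fy=4,interpolation=2);w=np.zeros((600,760,3),np.uint8)
a=np.load('w4.npz')['frame'][:340]; w[:340,:640]=a; w[360:360+g.shape[0],:g.shape[1]]=g; cv2.imwrite('pics/w4b.png',w)
E
```

```text
t: 8.05
eef_pos: [0.5004, -0.0732, 0.1271]
eef_rot: [[0.04, 0.999, -0.001], [0.999, -0.04, 0.0], [0.0, -0.001, -1.0]]
contact_force: [0.4, 0.1, 0.8]
finger_gap: -0.0001
grasp_force: 0.0
[ 0.50035703 -0.07316642  0.12710136] shift [-0.03  0.04  1.22] turn [-0.01 -0.   -0.01] [0.43775922 0.10008172 0.78482913] 8.05
[332.39841432 215.15237889] [332.45174357  29.08019304]
```

View pics/w4b.png

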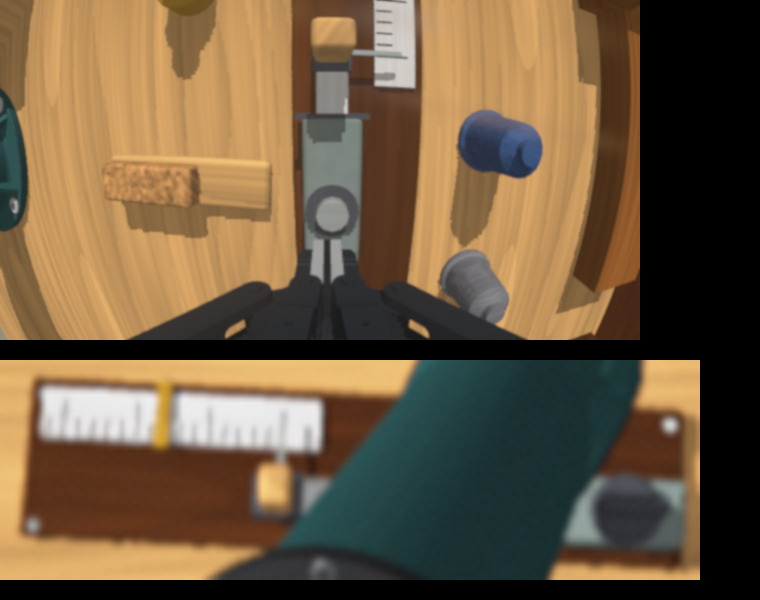

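The button is at (332,214) as predicted, and the knob is back at rest. Pressing the button.

```bash
python3 -m handwheel '[[[-0.02,0.05,0.6],[0,0,0]],[[-0.02,0.05,1.1],[0,0,0]],[[-0.02,0.05,1.2],[0,0,0]],[[-0.02,0.05,1.27],[0,0,0]],[[-0.02,0.05,1.34],[0,0,0]],[[-0.02,0.05,1.41],[0,0,0]],[[-0.02,0.05,1.46],[0,0,0]],[[-0.02,0.05,1.46],[0,0,0]],[[-0.02,0.05,1.46],[0,0,0]]]' 0 40
```

```text
t: 9.05
eef_pos: [0.5035, -0.0742, 0.0547]
eef_rot: [[0.038, 0.999, 0.001], [0.999, -0.038, -0.0], [-0.0, 0.001, -1.0]]
contact_force: [-0.5, 0.0, 0.7]
finger_gap: 0.0
grasp_force: 0.4
```

```bash
python3 -m handwheel '[[[0,0,0.01],[0,0,0]],[[0,0,0.02],[0,0,0]],[[0,0,0.03],[0,0,0]],[[0,0,0.03],[0,0,0]]]' 0 40
```

```text
t: 9.45
eef_pos: [0.5035, -0.0742, 0.054]
eef_rot: [[0.038, 0.999, 0.001], [0.999, -0.038, 0.001], [0.001, 0.001, -1.0]]
contact_force: [-2.6, 0.5, 10.6]
finger_gap: 0.0001
grasp_force: 5.6
```

10.6 N at z = 0.054 means it is fully down. Lift and go over the post.

```bash
python3 -m handwheel '[[[0,0,-0.5],[0,0,0]],[[0,0,-1.3],[0,0,0]],[[0.5,0,-1.7],[0,0,0]],[[1.4,0,-1.7],[0,0,0]],[[2.2,0,-1.5],[0,0,0]],[[2.38,0,-1.3],[0,0,0]],[[2.38,0,-1.3],[0,0,0]],[[2.38,0,-1.3],[0,0,0]],[[2.38,0,-1.3],[0,0,0]]]' 60 60
python3 rel.py .508 .045 .056 -2.2; python3 - <<'E'
from rig import bot,viewer
from h import *
d=viewer.get_image('wrist');np.savez('w5.npz',**d);f=d['frame'];cv2.imwrite('pics/w5.png',f[:400])
print(pix(d,[.508,.045,.095],True),pix(d,[.503,-.0745,.054],True),pix(d,[.5626,.124,.02],True))
h=cv2.cvtColor(f,cv2.COLOR_BGR2HSV); 
E
```

```text
t: 10.35
eef_pos: [0.5077, 0.0426, 0.1182]
eef_rot: [[0.041, 0.999, 0.0], [0.999, -0.041, -0.001], [-0.001, 0.0, -1.0]]
contact_force: [-0.8, -0.4, 0.3]
finger_gap: 0.0601
grasp_force: 0.0
[0.50771512 0.04255514 0.11823238] shift [0.05 0.   1.24] turn [ 0.    0.01 -0.03] [-0.80061957 -0.38064175  0.29153561] 10.35
[329.30193693 233.87767869] [328.41472255 338.9247544 ] [394.92644156  95.72888769]
```

View pics/w5.png

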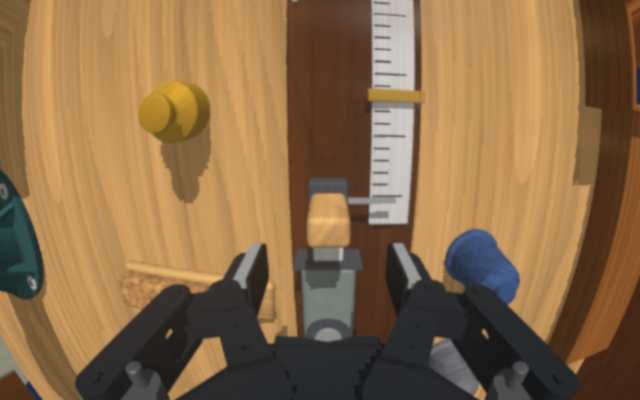

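The post top is at (329,234) as predicted, the pointer at about (372,201) and the clip at (396,96). Descending and gripping the post, and measuring the remaining distance from this picture.

```bash
python3 -m handwheel '[[[0.05,0,0.5],[0,0,0]],[[0.05,0,1],[0,0,0]],[[0.05,0,1.24],[0,0,0]],[[0.05,0,1.24],[0,0,0]],[[0.05,0,1.24],[0,0,0]]]' 60 60 | head -2
python3 -m handwheel '[[[0,0,0],[0,0,0]],[[0,0,0],[0,0,0]],[[0,0,0],[0,0,0]],[[0,0,0],[0,0,0]],[[0,0,0],[0,0,0]]]' 0 60
cat > meas.py <<'E'
import sys
from h import *
def meas(d):
    f=d['frame']; h=cv2.cvtColor(f,cv2.COLOR_BGR2HSV)
    m=cv2.inRange(h,(15,120,90),(35,255,255)); m[:,:350]=0; m[:,450:]=0
    n,l,st,c=cv2.connectedComponentsWithStats(m)
    for i in range(1,n):
        if 100<st[i,4]<2000: print('yellow',st[i],c[i],onz(d,c[i],.02,True).round(4))
if len(sys.argv)>1: meas(dict(np.load(sys.argv[1])))
E
python3 meas.py w5.npz; python3 - <<'E'
from h import *
d=dict(np.load('w5.npz')); x=np.array([.0385,.999,0])
a=onz(d,(396,96),.02,True);b=onz(d,(370,201),.028,True);print(a,b,(a-b)@x)
E
```

```text
t: 10.9
eef_pos: [0.5081, 0.0463, 0.0564]
t: 11.4
eef_pos: [0.5089, 0.0473, 0.0569]
eef_rot: [[0.038, 0.999, 0.002], [0.999, -0.038, 0.0], [0.0, 0.002, -1.0]]
contact_force: [0.9, -0.3, 6.7]
finger_gap: 0.0252
grasp_force: 59.8
[0.56345017 0.12379212 0.02      ] [0.54062885 0.04241854 0.028     ] 0.08217082378987473
```

Pull 70 mm, then look.

```bash
python3 -m handwheel '[[[0.1,0,0],[0,0,0]],[[0.25,0,0],[0,0,0]],[[0.4,0,0],[0,0,0]],[[0.6,0,0],[0,0,0]],[[0.8,0,0],[0,0,0]],[[1.0,0,0],[0,0,0]],[[1.2,0,0],[0,0,0]],[[1.34,0,0],[0,0,0]],[[1.4,0,0],[0,0,0]],[[1.4,0,0],[0,0,0]]]'
python3 -m handwheel '[[[0,0,0],[0,0,0]],[[0,0,0],[0,0,0]],[[0,0,0],[0,0,0]]]' | sed -n 2p
python3 - <<'E'
from rig import viewer
from h import *
d=viewer.get_image('wrist');np.savez('w6.npz',**d);f=d['frame']
cv2.imwrite('pics/w6.png',cv2.resize(f[130:240,310:450],None,fx=5,fy=5,interpolation=2))
E
```

```text
t: 12.4
eef_pos: [0.5115, 0.1155, 0.0569]
eef_rot: [[0.039, 0.999, 0.003], [0.999, -0.039, -0.002], [-0.002, 0.003, -1.0]]
contact_force: [1.0, -4.8, 6.7]
finger_gap: 0.0255
grasp_force: 60.0
eef_pos: [0.5115, 0.115, 0.0569]
```

View pics/w6.png

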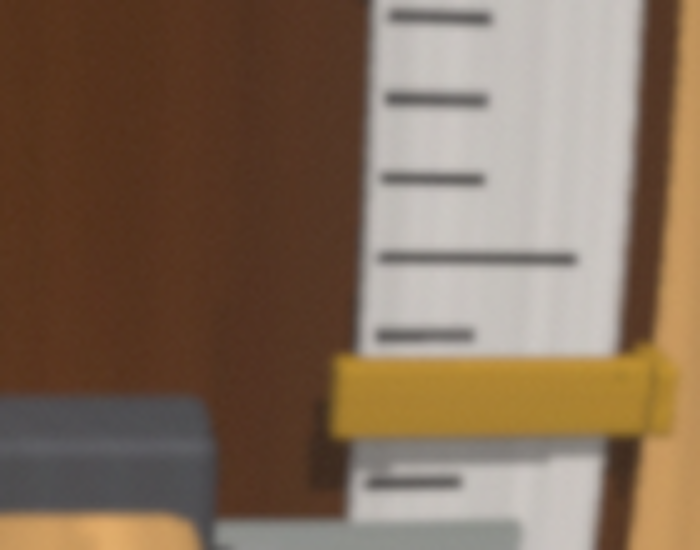

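The clip spans crop rows 355–437 (image row about 209) and the pointer's edge starts at crop row 520 (image row 234). I'll extract both from column profiles.

```bash
python3 - <<'E'
from h import *
d=dict(np.load('w6.npz'));f=d['frame'].astype(int); x=np.array([.0385,.999,0])
for c in (385,400,408): print(c,[tuple(f[r,c]) for r in range(198,222)][::2]); print([f[r,c,1] for r in range(222,256)])
for c in (385,400,408):
  for u,z in [(201,.02),(217.5,.02),(234,.028)]: print(c,u,(onz(d,(c,u),z,True)@x).round(4))
E
```

```text
385 [(np.int64(149), np.int64(153), np.int64(157)), (np.int64(165), np.int64(177), np.int64(188)), (np.int64(79), np.int64(144), np.int64(182)), (np.int64(52), np.int64(137), np.int64(180)), (np.int64(49), np.int64(131), np.int64(172)), (np.int64(50), np.int64(130), np.int64(170)), (np.int64(49), np.int64(128), np.int64(168)), (np.int64(51), np.int64(129), np.int64(169)), (np.int64(48), np.int64(126), np.int64(166)), (np.int64(58), np.int64(123), np.int64(157)), (np.int64(101), np.int64(115), np.int64(126)), (np.int64(119), np.int64(123), np.int64(126))]
[np.int64(122), np.int64(125), np.int64(127), np.int64(113), np.int64(89), np.int64(112), np.int64(157), np.int64(181), np.int64(186), np.int64(186), np.int64(185), np.int64(179), np.int64(162), np.int64(148), np.int64(144), np.int64(144), np.int64(145), np.int64(145), np.int64(145), np.int64(152), np.int64(168), np.int64(182), np.int64(188), np.int64(188), np.int64(190), np.int64(189), np.int64(184), np.int64(168), np.int64(141), np.int64(118), np.int64(94), np.int64(75), np.int64(81), np.int64(102)]
400 [(np.int64(147), np.int64(14
[... 1548 characters left out ...]
), (np.int64(123), np.int64(125), np.int64(129))]
[np.int64(151), np.int64(177), np.int64(188), np.int64(192), np.int64(191), np.int64(190), np.int64(192), np.int64(191), np.int64(191), np.int64(190), np.int64(187), np.int64(174), np.int64(155), np.int64(145), np.int64(144), np.int64(144), np.int64(144), np.int64(145), np.int64(150), np.int64(164), np.int64(179), np.int64(188), np.int64(191), np.int64(190), np.int64(190), np.int64(191), np.int64(191), np.int64(190), np.int64(182), np.int64(159), np.int64(120), np.int64(109), np.int64(145), np.int64(176)]
385 201 0.1524
385 217.5 0.1417
385 234 0.134
400 201 0.1524
400 217.5 0.1416
400 234 0.1338
408 201 0.1524
408 217.5 0.1415
408 234 0.1337
```

Clip centre is at 0.1470 (width 10 mm, matches) and pointer centre at about 0.1316, so 15 mm remain.

```bash
python3 -m handwheel '[[[0.05,0,0],[0,0,0]],[[0.13,0,0],[0,0,0]],[[0.21,0,0],[0,0,0]],[[0.28,0,0],[0,0,0]],[[0.31,0,0],[0,0,0]],[[0.31,0,0],[0,0,0]],[[0.31,0,0],[0,0,0]],[[0.31,0,0],[0,0,0]]]'
python3 - <<'E'
from rig import viewer
from h import *
d=viewer.get_image('wrist');np.savez('w7.npz',**d);f=d['frame']; x=np.array([.0385,.999,0])
t=viewer.get_image('top');np.savez('t7.npz',**t)
h=cv2.cvtColor(f,cv2.COLOR_BGR2HSV); s=h[...,1]
for c in (385,395,400,405): print(c,[int(v) for v in s[222:256,c]])
for u in (225,230,235,240): print(u,(onz(d,(400,u),.02,True)@x).round(4),(onz(d,(400,u),.028,True)@x).round(4))
w=np.zeros((600,700,3),np.uint8); w[:400,:700]=cv2.resize(f[200:280,310:450],None,fx=5,fy=5,interpolation=2)
w[410:600,:700]=cv2.resize(t['frame'][200:238,225:365],None,fx=5,fy=5,interpolation=2); cv2.imwrite('pics/w7.png',w)
E
```

```text
t: 13.55
eef_pos: [0.5121, 0.1303, 0.0569]
eef_rot: [[0.039, 0.999, 0.003], [0.999, -0.039, -0.002], [-0.002, 0.003, -1.0]]
contact_force: [1.0, -5.6, 6.6]
finger_gap: 0.0256
grasp_force: 59.9
385 [28, 60, 115, 164, 184, 183, 185, 187, 181, 183, 176, 130, 62, 18, 9, 9, 9, 9, 9, 8, 12, 12, 12, 12, 14, 15, 14, 12, 12, 14, 14, 14, 16, 16]
395 [25, 60, 116, 162, 182, 185, 186, 182, 182, 180, 166, 116, 52, 15, 9, 9, 9, 9, 9, 6, 12, 13, 13, 13, 14, 15, 20, 16, 15, 12, 16, 14, 14, 13]
400 [28, 65, 119, 168, 185, 182, 181, 179, 181, 177, 161, 110, 45, 14, 7, 9, 7, 7, 7, 9, 12, 13, 13, 12, 12, 12, 14, 14, 14, 12, 12, 12, 14, 13]
405 [30, 68, 125, 167, 183, 183, 185, 183, 182, 177, 155, 104, 40, 13, 11, 9, 9, 7, 7, 10, 11, 12, 10, 11, 12, 11, 11, 11, 10, 11, 12, 12, 11, 10]
225 0.1519 0.1551
230 0.1484 0.1518
235 0.1449 0.1485
240 0.1414 0.1451
```

View pics/w7.png

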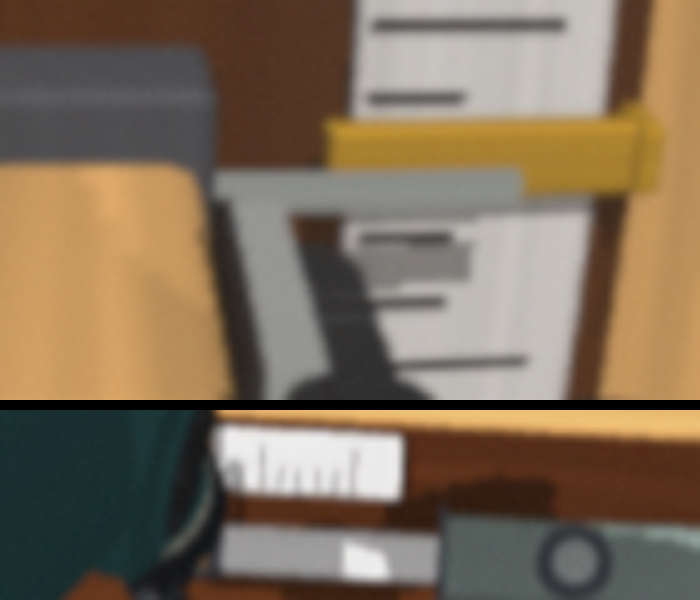

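The pointer is over the clip: crop rows 170–208 against clip 118–190. I'll refine with edge profiles, separating top and side faces, for the last ~1 mm.

```bash
python3 - <<'E'
from h import *
d=dict(np.load('w7.npz'));f=d['frame']; x=np.array([.0385,.999,0]); y=np.array([-.999,.0385,0])
h=cv2.cvtColor(f,cv2.COLOR_BGR2HSV)
for c in (395,405): print(c,'V',[int(v) for v in h[220:248,c,2]])
for c in (418,424,430): print(c,'S',[int(v) for v in h[220:248,c,1]]); print(c,'V',[int(v) for v in h[220:248,c,2]])
def edge(c,r,z): p=onz(d,(c,r),z,True); return round(float(p@x)*1000,1)
for c,r in [(418,225),(418,238),(424,238)]: print('clip',c,r,edge(c,r,.02))
for r in (233.5,235,240.5,241.5): print('ptr',r,edge(405,r,.028),edge(405,r,.03))
print(d['T'][:3,3])
E
```

```text
395 V [121, 160, 184, 186, 183, 187, 188, 178, 170, 168, 168, 167, 164, 158, 147, 139, 140, 141, 143, 142, 139, 133, 133, 137, 154, 158, 125, 85]
405 V [193, 192, 189, 183, 183, 188, 187, 177, 170, 170, 168, 167, 164, 155, 145, 140, 141, 143, 142, 141, 137, 133, 135, 151, 171, 186, 191, 186]
418 S [12, 16, 35, 80, 138, 177, 187, 185, 184, 185, 181, 184, 178, 181, 184, 181, 183, 169, 132, 74, 30, 18, 14, 14, 13, 14, 13, 12]
418 V [193, 191, 188, 182, 181, 187, 184, 175, 172, 170, 168, 166, 166, 166, 166, 165, 163, 157, 145, 134, 129, 131, 150, 178, 194, 198, 197, 197]
424 S [13, 18, 40, 84, 146, 180, 184, 185, 185, 185, 186, 182, 183, 181, 186, 185, 181, 166, 123, 62, 27, 15, 14, 14, 13, 13, 12, 13]
424 V [197, 196, 191, 183, 182, 187, 184, 175, 172, 170, 169, 168, 167, 166, 166, 165, 162, 155, 141, 132, 132, 138, 159, 186, 197, 199, 198, 199]
430 S [27, 37, 64, 118, 166, 184, 185, 184, 186, 183, 183, 183, 183, 183, 185, 184, 185, 180, 173, 150, 127, 120, 120, 122, 127, 131, 138, 141]
430 V [160, 159, 159, 164, 178, 188, 183, 175, 171, 171, 170, 169, 167, 167, 167, 166, 163, 149, 121, 90, 70, 66, 64, 65, 66, 72, 76, 74]
clip 418 225 151.6
clip 418 238 142.5
clip 424 238 142.4
ptr 233.5 149.4 150.3
ptr 235 148.4 149.3
ptr 240.5 144.7 145.6
ptr 241.5 144.0 145.0
[0.513175   0.20443233 0.19774908]
```

The pointer centre is 0.3–0.8 mm short of the clip centre. I'll nudge 0.5 mm, hold, and check it stays steady.

```bash
python3 -m handwheel '[[[0.01,0,0],[0,0,0]],[[0.01,0,0],[0,0,0]],[[0.01,0,0],[0,0,0]],[[0.01,0,0],[0,0,0]],[[0.01,0,0],[0,0,0]],[[0.01,0,0],[0,0,0]],[[0.01,0,0],[0,0,0]],[[0.01,0,0],[0,0,0]]]'
python3 - <<'E'
from rig import viewer,bot
from h import *
d=viewer.get_image('wrist');f=d['frame'];h=cv2.cvtColor(f,cv2.COLOR_BGR2HSV)
print([int(v) for v in h[220:244,418,1]],[int(v) for v in h[220:244,405,1]]); print(bot.read_state()['joint_velocities'])
E
```

```text
t: 14.45
eef_pos: [0.5121, 0.1305, 0.0569]
eef_rot: [[0.039, 0.999, 0.003], [0.999, -0.039, -0.003], [-0.003, 0.003, -1.0]]
contact_force: [1.7, -6.3, 6.7]
finger_gap: 0.0255
grasp_force: 59.9
[11, 14, 27, 60, 118, 168, 183, 185, 182, 183, 185, 181, 181, 184, 184, 183, 183, 177, 148, 88, 37, 18, 14, 13] [11, 12, 23, 50, 103, 155, 180, 183, 183, 182, 182, 179, 159, 104, 41, 13, 9, 9, 9, 7, 7, 8, 10, 11]
[-0.03344855  0.05104203  0.0384099  -0.04298589 -0.00678985 -0.01857298
 -0.05076566]
```

```bash
python3 -c "
from rig import bot
print(bot.close_job())"
```

```text
the job is handed in; nothing more can be done
None
```

The job is handed in: knob turned to its stop and sprung back, button fully down, and the arm pulled out and held by its post with the pointer within about 1 mm of the clip's middle, at 14.5 s.

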